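Dock the blue tube's test module with its cam lock

TASK

Two tube-test modules stand off from their docks. Dock only the one that carries the blue glass tube: slide it by its black post up to its dock until its stud stops in the mouth of the cam lock, then turn the orange wing clockwise, seen from above, to the end of its quarter turn, so that the cam draws the module tight, and let go. Do not touch the other rig, with the clear tube.

Things in the scene. Friction and masses are not known exactly. Their poses are not given: they have to be found in the camera images.
- blue_post (a point): Black post (24 mm thick, 40 to 96 mm above table) on the cream module with the blue tube; point on its axis, 73 mm up. Site x points along the slide to the cam's axis, 115-135 mm off at first, ~91 when hand-pushed to the stop in the open cam, 85 when tight; the cam catches it from 99 mm. Slides freely in guides (2 N, stays put). Blue tube (30 mm wide, top 106 mm up) is 57 mm behind it.
- blue_wing (a point): Orange wing of the same rig's cam lock: bar 54 mm long, 12 thick, 56 to 90 mm above the table, white mark on the end that faces the module when open. Point: its middle, on the cam's vertical axis, 73 mm up. Site x runs along the wing and turns with it, y across its thickness. Below it are the steel cam (78 mm wide, top 38 mm up) with its curved slot and a green housing (34 mm high).
- blue_cam (a joint): Turn of that cam in rad. 0 = open: wing in line with the slide, mouth facing the module. Grows clockwise seen from above to a stop at 1.57 = locked, wing across. Starts at 0 to 0.2, where the mouth lets in the module's stud (ball head 12 mm, 26 mm up); turned further it shuts the stud out. Takes under 0.3 N m, draws mostly from 0.5 to 1.2 rad, stays where left.
- clear_rig: The other rig, alike but for its tube: clear glass with a red base. Not to be touched. Origin on its cam's axis at table height; its x axis points along the slide from module to cam. Its base plate reaches 248 mm from the origin against x and 48 mm along x, and is 106 mm wide; nothing on it is higher than 106 mm.

How it is judged:
By the outcome, as a careful person would: the job done as asked, in the order asked, and still so for the second after the job is handed in, with the robot touching nothing.
It also fails if it takes over 58 s, if anything falls off the work surface, if the arm or the gripper's body presses on something with over 40 N, if the wrist force passes 120 N, or if a joint passes its speed limit or range.

ROBOT

A 7-joint arm with a two-finger parallel gripper is mounted at the origin on the work surface. World frame = base frame: x ahead of the robot, y to its left, z up, the work surface at z = 0. Lengths are in m, angles in degrees, forces in N, time in s.
With the tool pointing down it reaches from about 0.375 to 0.925 m from the base axis. Payload 3.1 kg.
Tool frame: the origin (TCP) lies midway between the tips of the shut fingers; the grasp point (between the pads) lies 19 mm behind it; x points along the fingers, z is the direction in which the jaws open and shut, and the axes are right-handed (so a half turn about x gives the same grasp; the last joint's range is limited). The gripper opens to 85 mm and grips with 20 to 120 N. Pads are 22 mm wide; open, the fingers measure 114 mm over their backs; the gripper's body (76 mm by 85 mm) begins 54 mm behind the grasp point. The pads swing forward as they close: fully open they stand 13 mm farther back than shut.
Start: joints at [-5.604, 21.939, 2.515, 91.553, -1.026, 66.532, -2.859], TCP at [0.65, 0, 0.231] pointing down, gripper open.
Joint ranges: [-149.38, 149.38], [-23.57, 123.04], [-84.95, 90], [0, 143.3], [-89.99, 269.99], [3.08, 112.72], [-163.45, 163.45]. Speed limits (degrees/s): [159.86, 159.86, 180, 180, 180, 180, 180].

INTERFACE

Orientations are given as a 3x3 rotation matrix whose columns are the frame's x, y, z axes.
In Python, from plant import arm, imaging gives the robot as it stands.
- The arm moves only by the tool arm_command, never from a script. Its argument "plan" is a list of rows, each a list of 3 entries, a list of its own where there are three numbers: the finger opening in mm, from 0 to 85.4, then the shift along the world's x, y, z in mm, then the turn, a rotation vector about the world's x, y, z in rad. In form: [[fingers, [dx, dy, dz], [wx, wy, wz]], ...]. A call has 1 to 20 rows; each row shifts and turns the pose as measured when the row begins; what a row does not reach is not made up. A row lasts 1/10 s, in which the tool goes at most 50 mm and 8.59 degrees, less where a joint would pass 70% of its speed; a pose out of reach is approached as far as the arm can. A call is refused whole if a number of a shift passes 50 or a number of a turn 0.15, either way. A call with a gripper value outside its range is refused whole. The fingers move at their own pace and stop on an object; "newtons" is the grip in N (left out, the last holds). Time passes only in rows, so rows that do not move let the fingers close. It gives the time, the measured TCP pose, the force and the opening at its end, in the units of the state.
- arm.state(): the state, without advancing time (a new reading comes with each control period).
- imaging.grab_frame(name): name is "scene" or "side" or "wrist"; returns (picture, depth): 400x640x3 uint8, red, green, blue; 400x640 float32, m along the optical axis (not along the pixel's ray), 0 where there is no reading.
- imaging.camera_model(name): a dict with "mtx" (3x3 intrinsics, pixels), "R" (3x3) and "t" (3): a world point X has camera coordinates R X + t. Camera axes: x right, y down, z forward; pixel columns grow to the right and rows downward; lengths in m; the calibration is good to about 2 mm. The wrist camera is an equidistant fisheye: a pixel r from the principal point sees the ray r / f radians off the axis. A picture is of the moment at which its call begins: read the wrist's pose just before it. camera_model takes no time and is no camera call; for the wrist camera it gives the pose at the moment of the call.
- arm.finish_job(): hands the job in, once; it reports no verdict.
The state is a dict: "time_s": time; "qpos": joint angles; "joint_vel": joint speeds; "effort": joint torques, N m; "position": TCP position; "orientation": TCP orientation; "force": force on the tool from outside, world axes, zero at the start; "moment": the same for the moment, N m; "opening": opening from 0.0 (shut) to 1.0 (fully open).
Only numpy, scipy, OpenCV 4.12 (cv2) and the standard library are available. Lean on these libraries where they do the work, as an engineer would, in place of code of your own. Each camera call takes 0.05 s, during which the arm holds its last target.

## Working session

There is one attempt and no reset: what is moved stays moved. The work goes in short steps, Python scripts to look and compute and a tool call to move; the robot and the scene stay as the last step left them, time stands still between calls to the robot, and variables do not carry over. Pictures are saved under pics/ and viewed, and the job is handed in when it is done.

Besides the shell and the picture viewer there is one more tool, called after "Request:" as name(argument=value, ...) on one line, values as JSON. arm_command: Moves the arm, as the interface text tells. Its arguments: {"type":"object","properties":{"plan":{"type":"array"},"newtons":{"type":"number"}},"required":["plan"]}

```bash
mkdir -p pics; ls
cat > h.py <<'E'
import numpy as np,cv2
from plant import arm,imaging
def snap(n,f):
    m=imaging.camera_model(n); p,d=imaging.grab_frame(n)
    cv2.imwrite(f'pics/{f}.png',p[:,:,::-1]); np.savez(f'pics/{f}.npz',p=p,d=d,mtx=m['mtx'],R=m['R'],t=m['t']); return p,d,m
def px(f,u,v,z=None):
    a=np.load(f'pics/{f}.npz'); K,R,t=a['mtx'],a['R'],a['t']
    r=np.linalg.inv(K)@[u,v,1]
    if z is None: return R.T@(r*a['d'][int(v),int(u)]-t)
    o=-R.T@t; w=R.T@r; return o+w*(z-o[2])/w[2]
E
python3 - <<'E'
from h import *
snap('scene','s0');snap('side','d0')
s=arm.state();print(s['time_s'],s['position'],s['orientation'],s['opening'])
E
```

```text
pics
0.1 [ 6.49136556e-01 -1.58938747e-06  2.29998206e-01] [[-2.39573161e-03 -1.16668969e-04  9.99997123e-01]
 [-1.48676679e-04  9.99999982e-01  1.16313112e-04]
 [-9.99997119e-01 -1.48397596e-04 -2.39574892e-03]] 0.9999469741229942
```

View pics/s0.png

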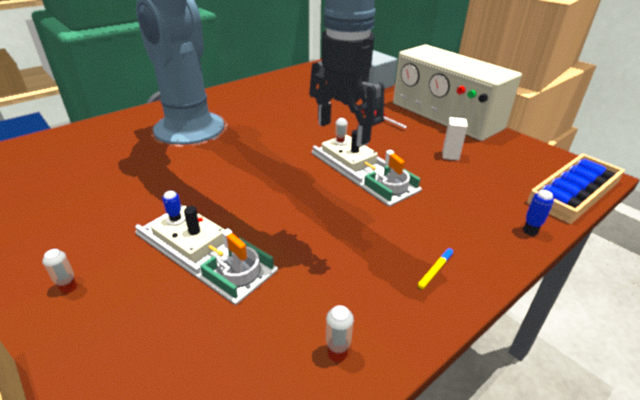

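View pics/d0.png

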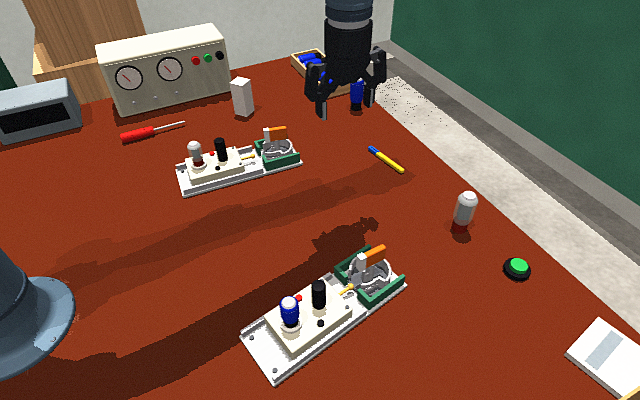

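Both views show the blue rig nearest the cameras: in the scene view its post is near (192,221) and its wing near (237,247). In the side view they are near (319,295) and (369,256). I'll enlarge both.

Run:
```python
from h import *
a=cv2.imread('pics/s0.png')[175:305,125:285];b=cv2.imread('pics/d0.png')[230:390,230:420]
cv2.imwrite('pics/s0c.png',cv2.resize(a,None,fx=5,fy=4.6,interpolation=cv2.INTER_CUBIC) if 0 else cv2.resize(a,None,fx=4,fy=4,interpolation=cv2.INTER_CUBIC))
cv2.imwrite('pics/d0c.png',cv2.resize(b,None,fx=3.7,fy=3.7,interpolation=cv2.INTER_CUBIC)[:600])
```

```text
(no output)
```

View pics/s0c.png

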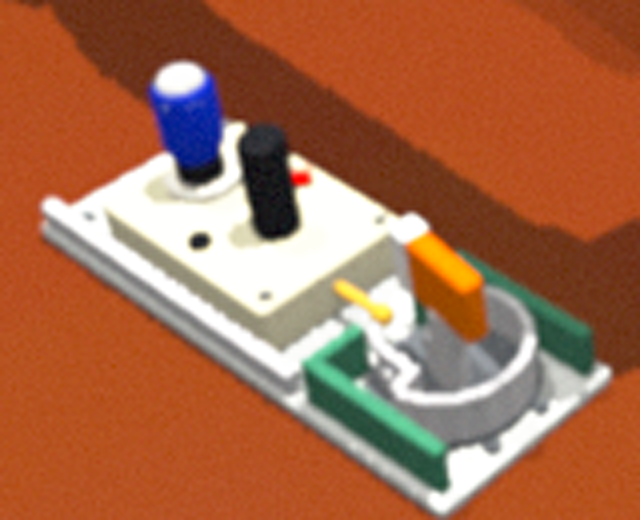

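View pics/d0c.png

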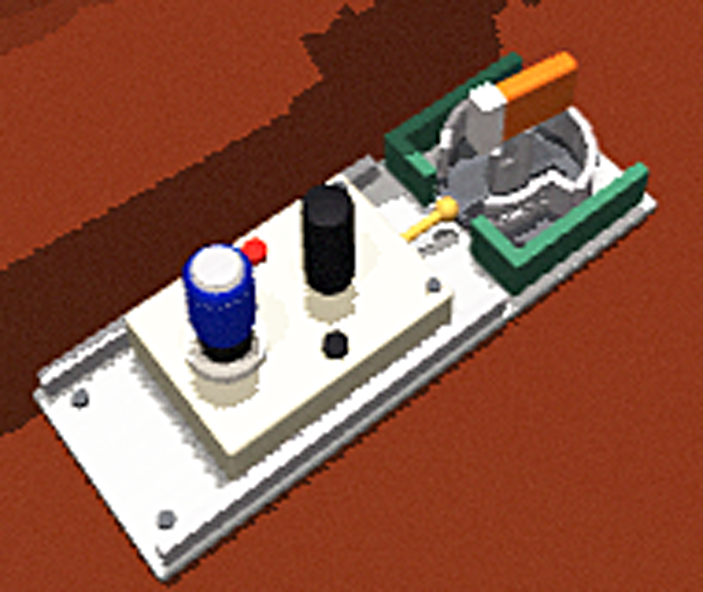

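Run:
```python
from h import *
P={}
for n,f,c in [('scene','s0',dict(post=(264,137,.096),tube=(182,75,.106),wing=(440,262,.09),wa=(410,228,.09),wb=(475,300,.09))),('side','d0',dict(post=(329,203,.096),tube=(218,266,.106),wing=(526,80,.09),wa=(485,98,.09),wb=(571,58,.09)))]:
    for k,(u,v,z) in c.items():
        u,v=(125+u/4,175+v/4) if f=='s0' else (230+u/3.7,230+v/3.7)
        P[f,k]=px(f,u,v,z); print(f,k,P[f,k].round(4),px(f,u,v).round(4))
    d=P[f,'post']-P[f,'tube'];e=P[f,'wing']-P[f,'post'];g=P[f,'wb']-P[f,'wa']
    for q in(d,e,g):print(np.hypot(*q[:2]),np.degrees(np.arctan2(q[1],q[0])))
for n,uv in [('cl tube',(341,124,.106)),('cl wing',(396,158,.09)),('cl post',(354,140,.096))]: print(n,px('s0',*uv))
```

```text
s0 post [ 0.4884 -0.22    0.096 ] [ 0.4873 -0.2196  0.0952]
s0 tube [ 0.4335 -0.2326  0.106 ] [ 0.4332 -0.2325  0.1058]
s0 wing [ 0.6067 -0.1991  0.09  ] [ 0.6077 -0.1996  0.0909]
s0 wa [ 0.5795 -0.1977  0.09  ] [ 0.5823 -0.199   0.0926]
s0 wb [ 0.636  -0.2001  0.09  ] [ 0.6263 -0.1951  0.08  ]
0.05632707264933614 12.975392161160897
0.12012247744325341 9.99814855025848
0.05660331673569157 -2.3964888939216533
d0 post [ 0.4862 -0.2224  0.096 ] [ 0.4864 -0.222   0.0953]
d0 tube [ 0.4297 -0.2356  0.106 ] [ 0.4296 -0.2357  0.1061]
d0 wing [ 0.5992 -0.1989  0.09  ] [ 0.5995 -0.1985  0.0894]
d0 wa [ 0.577  -0.1995  0.09  ] [ 0.5775 -0.1987  0.0889]
d0 wb [ 0.6249 -0.1971  0.09  ] [ 6.724e-01 -1.381e-01  1.000e-04]
0.058107346304049394 13.175527626203374
0.11539350306063002 11.750216682560023
0.047929465586317756 2.8102714832223
cl tube [0.41670046 0.21579768 0.106     ]
cl wing [0.59443387 0.22041168 0.09      ]
cl post [0.48307363 0.19721183 0.096     ]
```

Slide direction is about 12° from world +x and the post is at about (0.487, -0.221). All sizes agree: 57 mm tube–post and 118 mm post–cam. I'll hover over the post with the jaws across the slide.

Request:
arm_command(plan=[[85, [-12, -17, -2], [0, 0, 0.14]], [85, [-12, -17, -2], [0, 0, 0.14]], [85, [-12, -17, -2], [0, 0, 0.14]], [85, [-12, -17, -2], [0, 0, 0.14]], [85, [-12, -17, -2], [0, 0, 0.14]], [85, [-12, -17, -2], [0, 0, 0.14]], [85, [-12, -17, -2], [0, 0, 0.14]], [85, [-12, -17, -2], [0, 0, 0.14]], [85, [-12, -17, -2], [0, 0, 0.14]], [85, [-12, -17, -2], [0, 0, 0.14]], [85, [-12, -17, -2], [0, 0, 0.14]], [85, [-12, -17, -2], [0, 0, 0.14]], [85, [0, 0, 0], [0, 0, 0]]], newtons=30)

```text
time_s: 1.4
position: [0.4914, -0.208, 0.1958]
orientation: [[-0.015, -0.983, -0.181], [-0.01, -0.181, 0.983], [-1.0, 0.017, -0.007]]
force: [0.2, 0.4, -0.1]
opening: 0.995
```

```bash
cat >> h.py <<'E'
def st():
    s=arm.state();R=np.array(s['orientation'])
    print('t%.1f'%s['time_s'],'pos',(np.array(s['position'])*1000).round(1),'jawyaw %.1f'%np.degrees(np.arctan2(R[1,2],R[0,2])),'xax',R[:,0].round(3),'F',np.round(s['force'],1),'M',np.round(s['moment'],2),'op %.3f'%s['opening'],'q',np.round(s['qpos'],0));return s
E
python3 - <<'E'
from h import *
st();p,d,m=snap('wrist','w1');print(m)
E
```

```text
t1.4 pos [ 491.4 -208.   195.8] jawyaw 100.4 xax [-0.015 -0.01  -1.   ] F [ 0.2  0.4 -0.1] M [ 0.01  0.03 -0.02] op 0.995 q [ 22.  12.  -5. 109.   2.  60. 117.]
{'mtx': array([[309.70691629,   0.        , 319.13204832],
       [  0.        , 309.70691629, 198.99267648],
       [  0.        ,   0.        ,   1.        ]]), 'R': array([[-0.18157358,  0.9833511 , -0.00718712],
       [ 0.95192623,  0.17759527,  0.24959241],
       [ 0.24671337,  0.03847778, -0.96832431]]), 't': array([ 0.29537729, -0.45262231,  0.23093617])}
```

View pics/w1.png

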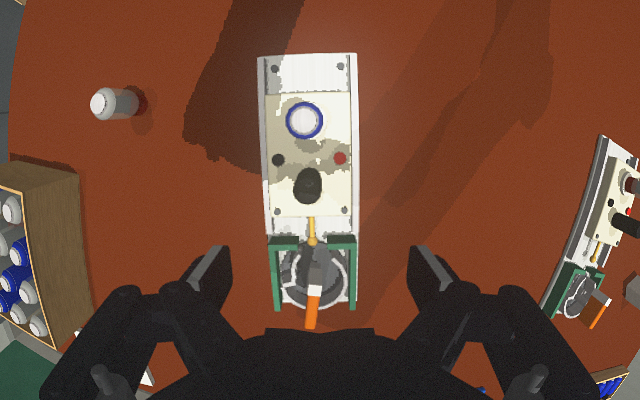

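The wrist view shows the tube ring at (304,120), post (307,183), wing from (317,275) to (311,328), and the clear rig far off to the right. I'll enlarge it.

```bash
cat >> h.py <<'E'
def wpx(f,u,v,z):
    a=np.load(f'pics/{f}.npz');K,R,t=a['mtx'],a['R'],a['t']
    dx,dy=u-K[0,2],v-K[1,2];r=np.hypot(dx,dy);th=r/K[0,0]
    ray=np.array([np.sin(th)*dx/r,np.sin(th)*dy/r,np.cos(th)]);o=-R.T@t;w=R.T@ray
    return o+w*(z-o[2])/w[2]
E
python3 - <<'E'
from h import *
a=cv2.imread('pics/w1.png')
b=cv2.resize(a[160:340,240:380],None,fx=3.3,fy=3.3,interpolation=cv2.INTER_CUBIC)
c=cv2.resize(a[45:225,240:380],None,fx=3.3,fy=3.3,interpolation=cv2.INTER_CUBIC)
o=np.zeros((594,800,3),np.uint8);o=np.hstack([c[:, :400],b[:, :400]]);print(o.shape)
cv2.imwrite('pics/w1c.png',o)
E
```

```text
(594, 800, 3)
```

View pics/w1c.png

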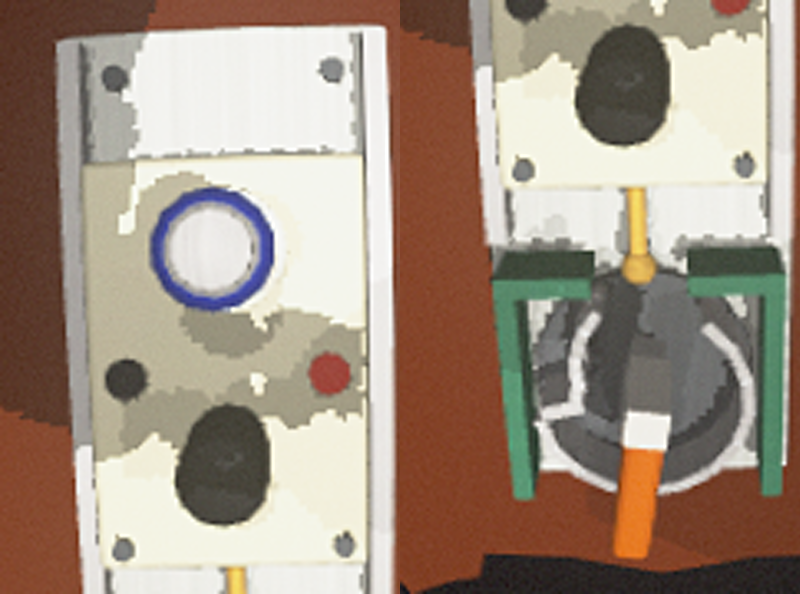

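Run:
```python
from h import *
a=np.load('pics/w1.npz');print('cam',-a['R'].T@a['t'])
def pr(X):
    c=a['R']@X+a['t'];r=np.hypot(c[0],c[1]);th=np.arctan2(r,c[2]);return a['mtx'][:2,2]+a['mtx'][0,0]*th*c[:2]/r
for z in(.04,.096):
    q=np.array([pr(np.array([.487+.012*np.cos(t),-.2212+.012*np.sin(t),z])) for t in np.arange(0,6.28,.2)]);print(z,((q.min(0)-[240,45])*3.3),((q.max(0)-[240,45])*3.3))
f=lambda x,y,z,o=45,w=0:wpx('w1',240+(x-w)/3.3,o+y/3.3,z)
T=f(212,249,.106);W0=f(648,413,.09,160,400);W1=f(632,556,.09,160,400);print(T,W0,W1,(W0+W1)/2,np.linalg.norm(W1-W0),np.degrees(np.arctan2(*(W1-W0)[1::-1])))
for n,z,A,B in [('module R edge',.04,(363,155),(366,566)),('L edge',.04,(82,165),(100,566))]:
    p,q=f(*A,z),f(*B,z);print(n,p,q,np.degrees(np.arctan2(*(q-p)[1::-1])))
p,q=f(500,287,.034,160,400),f(518,497,.034,160,400);print('housingL',p,q,np.degrees(np.arctan2(*(q-p)[1::-1])))
p,q=f(783,285,.034,160,400),f(780,494,.034,160,400);print('housingR',p,q,np.degrees(np.arctan2(*(q-p)[1::-1])))
for yc in(448,458,470,478):print(yc,f(226,yc,.096))
```

```text
cam [ 0.42752072 -0.21896191  0.33871512]
0.04 [184.64237739 406.91078047] [264.94427404 485.8187454 ]
0.096 [166.34866674 442.24263757] [264.12856203 537.52795334]
[ 0.42948956 -0.23156778  0.106     ] [ 0.5719889  -0.19782496  0.09      ] [ 0.62346027 -0.19354133  0.09      ] [ 0.59772458 -0.19568314  0.09      ] 0.05164931087121464 4.757393679211034
module R edge [ 0.39477582 -0.19730868  0.04      ] [ 0.51577113 -0.17205877  0.04      ] 11.787600899105685
L edge [ 0.41175074 -0.27708227  0.04      ] [ 0.53095963 -0.25278013  0.04      ] 11.522526576603427
housingL [ 0.56733209 -0.24890123  0.034     ] [ 0.64918476 -0.23263238  0.034     ] 11.241481358682835
housingR [ 0.54941655 -0.15846885  0.034     ] [ 0.63000475 -0.14058356  0.034     ] 12.513090156619409
448 [ 0.4761307 -0.2204075  0.096    ]
458 [ 0.47856529 -0.21997651  0.096     ]
470 [ 0.48149998 -0.21945773  0.096     ]
478 [ 0.48346484 -0.21911083  0.096     ]
```

Slide direction is 11.8° and the wing is at about 4.8°, so the cam is at about 0.12 rad, within the entry range. I'll descend on the post.

Request:
arm_command(plan=[[85, [-5, -13, 0], [0.01, -0.015, 0.024]], [85, [0, 0, -15], [0, 0, 0]], [85, [0, 0, -20], [0, 0, 0]], [85, [0, 0, -20], [0, 0, 0]], [85, [0, 0, -20], [0, 0, 0]], [85, [0, 0, -20], [0, 0, 0]], [85, [0, 0, 0], [0, 0, 0]]])

```text
time_s: 2.15
position: [0.4971, -0.2073, 0.0998]
orientation: [[0.011, -0.98, -0.197], [0.007, -0.197, 0.98], [-1.0, -0.012, 0.004]]
force: [-0.1, 1.3, 0.6]
opening: 0.995
```

Run:
```python
from h import *
st();snap('side','d2');snap('wrist','w2')
a=cv2.imread('pics/d2.png')[180:400,170:440];b=cv2.imread('pics/w2.png')[0:400,160:480]
cv2.imwrite('pics/c2.png',np.hstack([cv2.resize(a,(480,391)),cv2.resize(b,(313,391))]))
```

```text
t2.1 pos [ 497.1 -207.3   99.8] jawyaw 101.3 xax [ 0.011  0.007 -1.   ] F [-0.1  1.3  0.6] M [ 0.04  0.07 -0.11] op 0.995 q [ 23.  19.  -5. 113.   2.  47. 119.]
```

View pics/c2.png

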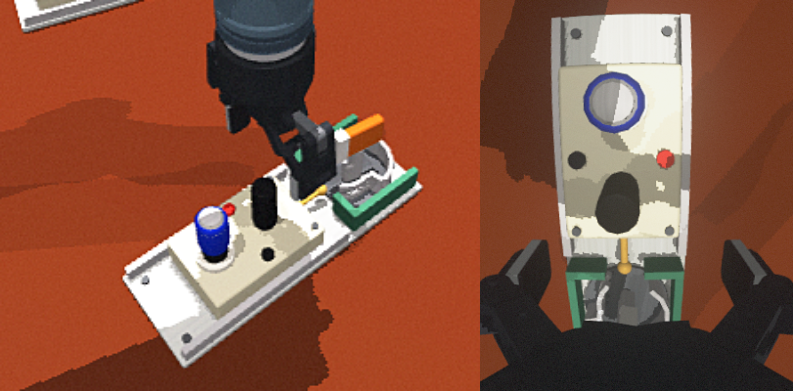

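The arm under-reached sideways, and the side view shows the gripper still ahead of the post (toward the cam). I'll correct at this height first, since the tips are still above the post.

Request:
arm_command(plan=[[85, [-11, -14, 0], [-0.007, 0.011, 0.008]], [85, [0, 0, 0], [0, 0, 0]]])

```text
time_s: 2.45
position: [0.49, -0.2234, 0.105]
orientation: [[0.008, -0.978, -0.206], [-0.005, -0.206, 0.978], [-1.0, -0.007, -0.006]]
force: [0.1, -0.5, 0.0]
opening: 0.995
```

Run:
```python
from h import *
st()
```

```text
t2.5 pos [ 490.  -223.4  105. ] jawyaw 101.9 xax [ 0.008 -0.005 -1.   ] F [ 0.1 -0.5  0. ] M [-0.05 -0.01 -0.03] op 0.995 q [ 24.  19.  -4. 113.   2.  48. 120.]
```

Request:
arm_command(plan=[[85, [-3, 2, -10], [0.005, 0.008, 0]], [85, [0, 0, -14], [0, 0, 0]], [85, [0, 0, -14], [0, 0, 0]], [85, [0, 0, -8], [0, 0, 0]], [85, [0, 0, 0], [0, 0, 0]], [85, [0, 0, 0], [0, 0, 0]]])

```text
time_s: 3.05
position: [0.487, -0.2221, 0.0561]
orientation: [[0.002, -0.979, -0.204], [0.0, -0.204, 0.979], [-1.0, -0.002, 0.0]]
force: [-0.4, -0.1, 0.4]
opening: 0.995
```

Run:
```python
from h import *
st()
```

```text
t3.0 pos [ 487.  -222.1   56.1] jawyaw 101.7 xax [ 0.002  0.    -1.   ] F [-0.4 -0.1  0.4] M [-0.    0.03  0.04] op 0.995 q [ 24.  23.  -4. 114.   2.  43. 120.]
```

Well placed. Close lightly on the post.

Request:
arm_command(plan=[[10, [0, 0, 0], [0, 0, 0]], [10, [0, 0, 0], [0, 0, 0]], [10, [0, 0, 0], [0, 0, 0]], [10, [0, 0, 0], [0, 0, 0]], [10, [0, 0, 0], [0, 0, 0]], [10, [0, 0, 0], [0, 0, 0]], [10, [0, 0, 0], [0, 0, 0]], [10, [0, 0, 0], [0, 0, 0]]], newtons=25)

```text
time_s: 3.85
position: [0.4876, -0.2199, 0.0571]
orientation: [[0.002, -0.979, -0.205], [0.002, -0.205, 0.979], [-1.0, -0.003, 0.002]]
force: [0.4, 2.2, 0.1]
opening: 0.268
```

Run:
```python
from h import *
st();snap('side','d3')
a=cv2.imread('pics/d3.png')[180:400,170:440]
cv2.imwrite('pics/c3.png',cv2.resize(a,None,fx=2.5,fy=2.5))
```

```text
t3.9 pos [ 487.6 -219.9   57.1] jawyaw 101.8 xax [ 0.002  0.002 -1.   ] F [0.4 2.2 0.1] M [ 0.31  0.09 -0.02] op 0.268 q [ 24.  23.  -4. 114.   2.  43. 120.]
```

View pics/c3.png

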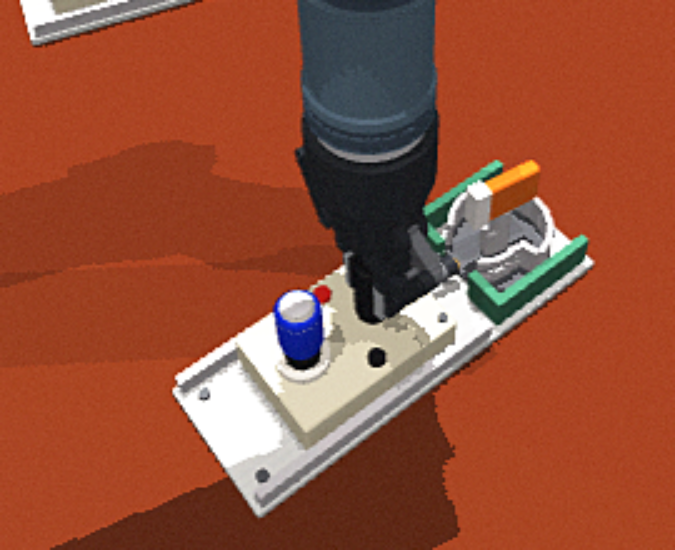

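Opening is about 23 mm, so the post is held. Now slide it in small steps.

Request:
arm_command(plan=[[10, [4, 0.8, 0], [0, 0, 0]], [10, [4, 0.8, 0], [0, 0, 0]], [10, [4, 0.8, 0], [0, 0, 0]], [10, [4, 0.8, 0], [0, 0, 0]], [10, [0, 0, 0], [0, 0, 0]]])

```text
time_s: 4.4
position: [0.5032, -0.2165, 0.0571]
orientation: [[-0.001, -0.979, -0.204], [0.003, -0.204, 0.979], [-1.0, 0.001, 0.003]]
force: [-1.1, 1.1, 0.4]
opening: 0.275
```

Run:
```python
from h import *
st()
```

```text
t4.4 pos [ 503.2 -216.5   57.1] jawyaw 101.8 xax [-0.001  0.003 -1.   ] F [-1.1  1.1  0.4] M [ 0.27  0.11 -0.1 ] op 0.275 q [ 23.  24.  -5. 113.   2.  44. 119.]
```

Request:
arm_command(plan=[[10, [3, 0.6, 0], [0, 0, 0]], [10, [3, 0.6, 0], [0, 0, 0]], [10, [2, 0.4, 0], [0, 0, 0]], [10, [2, 0.4, 0], [0, 0, 0]]])

```text
time_s: 4.8
position: [0.5122, -0.2146, 0.0571]
orientation: [[-0.006, -0.979, -0.204], [0.003, -0.204, 0.979], [-1.0, 0.005, 0.004]]
force: [-8.5, 1.2, 8.7]
opening: 0.274
```

Run:
```python
from h import *
st()
```

```text
t4.8 pos [ 512.2 -214.6   57.1] jawyaw 101.8 xax [-0.006  0.003 -1.   ] F [-8.5  1.2  8.7] M [ 0.12  1.42 -0.01] op 0.274 q [ 22.  25.  -5. 111.   3.  44. 118.]
```

Request:
arm_command(plan=[[10, [2, 0.4, 0], [0, 0, 0]], [10, [2, 0.4, 0], [0, 0, 0]]])

```text
time_s: 5.0
position: [0.5121, -0.2146, 0.057]
orientation: [[-0.015, -0.979, -0.203], [0.003, -0.203, 0.979], [-1.0, 0.014, 0.006]]
force: [-7.3, 2.7, 6.8]
opening: 0.272
```

Run:
```python
from h import *
st();snap('wrist','w4');snap('side','d4')
a=cv2.imread('pics/d4.png')[180:330,270:440];b=cv2.imread('pics/w4.png')[60:360,190:450]
cv2.imwrite('pics/c4.png',np.hstack([cv2.resize(a,(450,397)),cv2.resize(b,(344,397))]))
```

```text
t5.0 pos [ 512.1 -214.6   57. ] jawyaw 101.7 xax [-0.015  0.003 -1.   ] F [-7.3  2.7  6.8] M [ 0.09  1.01 -0.01] op 0.272 q [ 22.  25.  -4. 111.   3.  45. 118.]
```

View pics/c4.png

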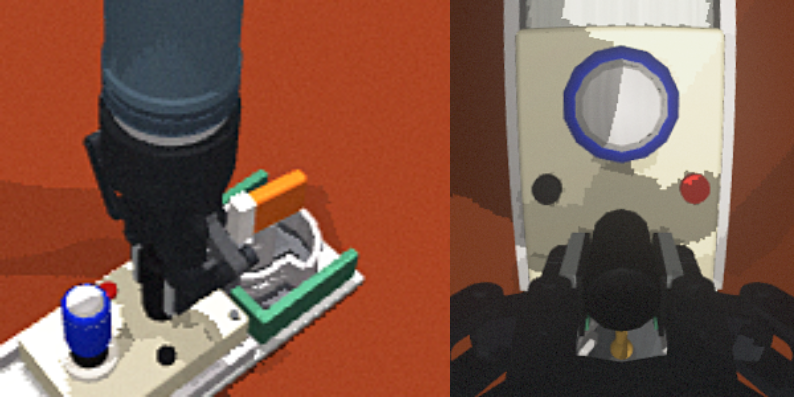

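The post stopped 25 mm along with about 8–11 N of push, roughly 90 mm from the cam axis as expected. I'll release and lift.

Request:
arm_command(plan=[[10, [-0.5, 0, 0], [0, 0, 0]], [85, [0, 0, 0], [0, -0.014, 0]], [85, [0, 0, 0], [0, 0, 0]], [85, [0, 0, 0], [0, 0, 0]], [85, [0, 0, 0], [0, 0, 0]], [85, [0, 0, 0], [0, 0, 0]], [85, [0, 0, 15], [0, 0, 0]], [85, [0, 0, 25], [0, 0, 0]], [85, [0, 0, 25], [0, 0, 0]], [85, [0, 0, 25], [0, 0, 0]], [85, [0, 0, 25], [0, 0, 0]], [85, [0, 0, 10], [0, 0, 0]], [85, [0, 0, 0], [0, 0, 0]]])

```text
time_s: 6.4
position: [0.5155, -0.2169, 0.1925]
orientation: [[0.012, -0.979, -0.203], [-0.002, -0.203, 0.979], [-1.0, -0.011, -0.004]]
force: [-0.1, 0.4, 0.2]
opening: 0.993
```

Run:
```python
from h import *
st();snap('wrist','w5');snap('side','d5');snap('scene','s5')
a=cv2.imread('pics/w5.png')
c=cv2.resize(a[120:340,240:380],None,fx=2.7,fy=2.7,interpolation=cv2.INTER_CUBIC)
b=cv2.resize(cv2.imread('pics/d5.png')[235:335,300:420],None,fx=3.4,fy=3.4,interpolation=cv2.INTER_CUBIC)
o=np.zeros((594,378+408,3),np.uint8);o[:594,:378]=c;o[:340,378:]=b
cv2.imwrite('pics/c5.png',o)
cv2.imwrite('pics/s5c.png',cv2.resize(cv2.imread('pics/s5.png')[175:305,125:285],None,fx=4,fy=4,interpolation=cv2.INTER_CUBIC))
```

```text
t6.4 pos [ 515.5 -216.9  192.5] jawyaw 101.7 xax [ 0.012 -0.002 -1.   ] F [-0.1  0.4  0.2] M [ 0.01  0.04 -0.02] op 0.993 q [ 23.  14.  -5. 107.   1.  58. 119.]
```

View pics/c5.png

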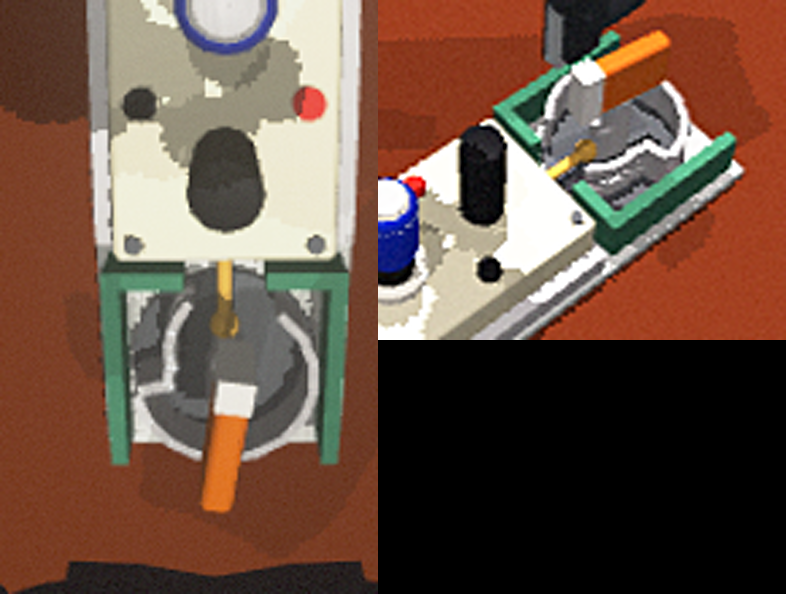

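View pics/s5c.png

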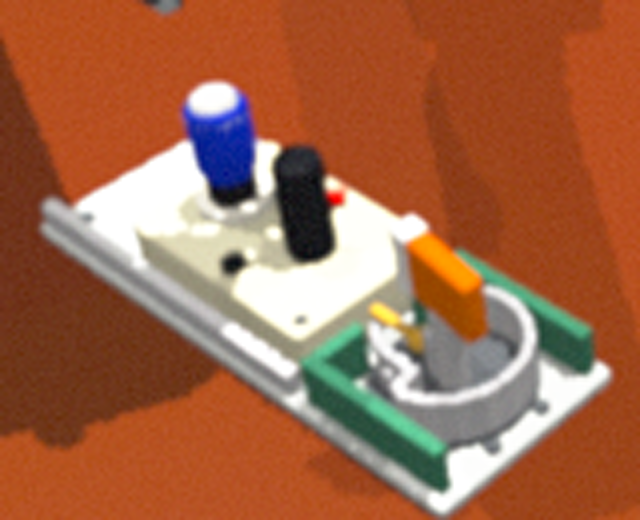

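The stud head is now inside the cam mouth. Next, measure the wing.

Run:
```python
from h import *
f=lambda x,y,z:wpx('w5',240+x/2.7,120+y/2.7,z)
A,B=f(236,383,.09),f(217,510,.09);d=B-A
print('wrist',A,B,(A+B)/2,np.linalg.norm(d),np.degrees(np.arctan2(d[1],d[0])))
g=lambda x,y,z:px('d5',300+(x-378)/3.4,235+y/3.4,z)
A,B=g(590,72,.09),g(655,39,.09);A,B=g(588,73,.09),g(660,37,.09);d=B-A
print('side',A,B,(A+B)/2,np.linalg.norm(d),np.degrees(np.arctan2(d[1],d[0])),'post',g(483,136,.096))
print('scene post',px('s5',125+299/4,175+158/4,.096), 'wrist post',f(226,190,.096))
```

```text
wrist [ 0.57186599 -0.1983376   0.09      ] [ 0.62371804 -0.19378856  0.09      ] [ 0.59779202 -0.19606308  0.09      ] 0.05205121869578411 5.013791436039703
side [ 0.578035   -0.19995826  0.09      ] [ 0.62246971 -0.19643367  0.09      ] [ 0.60025236 -0.19819597  0.09      ] 0.04457427654135368 4.535239698174128 post [ 0.51182151 -0.21408701  0.096     ]
scene post [ 0.51248334 -0.21484425  0.096     ] wrist post [ 0.50748241 -0.21547387  0.096     ]
```

Estimates agree on the cam axis at about (0.6005, -0.196), with the wing at 5°. I'll move over it.

Request:
arm_command(plan=[[85, [17, 4, -5], [0.002, 0.012, -0.04]], [85, [17, 4, -5], [0, 0, -0.04]], [85, [17, 4, -5], [0, 0, -0.04]], [85, [17, 4, -5], [0, 0, 0]], [85, [17, 4, -5], [0, 0, 0]], [85, [0, 0, 0], [0, 0, 0]]])

```text
time_s: 7.15
position: [0.5928, -0.1937, 0.1508]
orientation: [[-0.027, -0.997, -0.077], [0.009, -0.078, 0.997], [-1.0, 0.027, 0.011]]
force: [0.1, 0.3, -0.2]
opening: 1.0
```

Run:
```python
from h import *
st()
```

```text
t7.2 pos [ 592.8 -193.7  150.8] jawyaw 94.4 xax [-0.027  0.009 -1.   ] F [ 0.1  0.3 -0.2] M [0.01 0.03 0.05] op 1.000 q [ 18.  25.  -5.  98.   2.  59. 107.]
```

Request:
arm_command(plan=[[85, [7, -2, -10], [-0.009, -0.027, 0.008]], [85, [0, 0, -15], [0, 0, 0]], [85, [0, 0, -10], [0, 0, 0]], [85, [0, 0, 0], [0, 0, 0]]])

```text
time_s: 7.55
position: [0.5942, -0.1955, 0.1085]
orientation: [[-0.012, -0.996, -0.085], [0.002, -0.085, 0.996], [-1.0, 0.012, 0.003]]
force: [-0.3, -0.4, 0.1]
opening: 0.998
```

Run:
```python
from h import *
st()
```

```text
t7.5 pos [ 594.2 -195.5  108.5] jawyaw 94.9 xax [-0.012  0.002 -1.   ] F [-0.3 -0.4  0.1] M [-0.    0.05  0.01] op 0.998 q [ 18.  27.  -4. 100.   3.  54. 107.]
```

Request:
arm_command(plan=[[85, [6, -0.5, 0], [-0.002, -0.012, 0]], [85, [0, 0, 0], [0, 0, 0]], [85, [0, 0, -12], [0, 0, 0]], [85, [0, 0, -15], [0, 0, 0]], [85, [0, 0, -15], [0, 0, 0]], [85, [0, 0, -9], [0, 0, 0]], [85, [0, 0, 0], [0, 0, 0]]])

```text
time_s: 8.25
position: [0.5996, -0.197, 0.0533]
orientation: [[0.0, -0.996, -0.084], [-0.0, -0.084, 0.996], [-1.0, -0.0, -0.0]]
force: [0.2, 0.6, -0.0]
opening: 0.991
```

Run:
```python
from h import *
st()
```

```text
t8.2 pos [ 599.6 -197.    53.3] jawyaw 94.8 xax [ 0. -0. -1.] F [ 0.2  0.6 -0. ] M [-0.03  0.04 -0.  ] op 0.991 q [ 18.  32.  -4. 101.   3.  48. 107.]
```

Request:
arm_command(plan=[[2, [0.5, 0, 0], [0, 0, 0]], [2, [0, 0, 0], [0, 0, 0]], [2, [0, 0, 0], [0, 0, 0]], [2, [0, 0, 0], [0, 0, 0]], [2, [0, 0, 0], [0, 0, 0]], [2, [0, 0, 0], [0, 0, 0]], [2, [0, 0, 0], [0, 0, 0]], [2, [0, 0, 0], [0, 0, 0]], [2, [0, 0, 0], [0, 0, 0]], [2, [0, 0, 0], [0, 0, 0]]], newtons=30)

```text
time_s: 9.25
position: [0.6008, -0.196, 0.0541]
orientation: [[0.001, -0.996, -0.084], [0.001, -0.084, 0.996], [-1.0, -0.001, 0.001]]
force: [0.6, 0.4, -0.6]
opening: 0.136
```

Run:
```python
from h import *
st();snap('side','d6')
cv2.imwrite('pics/c6.png',cv2.resize(cv2.imread('pics/d6.png')[200:340,280:440],None,fx=4,fy=4))
```

```text
t9.2 pos [ 600.8 -196.    54.1] jawyaw 94.8 xax [ 0.001  0.001 -1.   ] F [ 0.6  0.4 -0.6] M [ 0.03 -0.03  0.03] op 0.136 q [ 18.  32.  -4. 101.   3.  48. 107.]
```

View pics/c6.png

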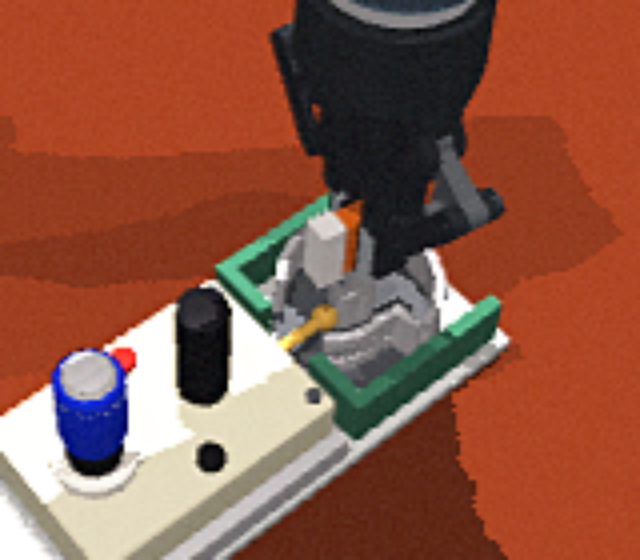

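The wing is gripped (opening about 11.6 mm). Turn clockwise in stages.

Request:
arm_command(plan=[[2, [0, 0, 0], [0, 0, -0.06]], [2, [0, 0, 0], [0, 0, -0.06]], [2, [0, 0, 0], [0, 0, -0.06]], [2, [0, 0, 0], [0, 0, -0.06]], [2, [0, 0, 0], [0, 0, -0.06]], [2, [0, 0, 0], [0, 0, -0.06]]])

```text
time_s: 9.9
position: [0.6007, -0.1965, 0.054]
orientation: [[0.001, -0.959, 0.284], [-0.0, 0.284, 0.959], [-1.0, -0.001, 0.0]]
force: [-1.0, -0.1, -1.0]
opening: 0.142
```

Run:
```python
from h import *
st()
```

```text
t9.9 pos [ 600.7 -196.5   54. ] jawyaw 73.5 xax [ 0.001 -0.    -1.   ] F [-1.  -0.1 -1. ] M [0.04 0.03 0.  ] op 0.142 q [ 14.  31.   0. 101.  -0.  47.  88.]
```

Low forces, so the centring is good. Continue.

Request:
arm_command(plan=[[2, [0, 0, 0], [0, 0, -0.07]], [2, [0, 0, 0], [0, 0, -0.07]], [2, [0, 0, 0], [0, 0, -0.07]], [2, [0, 0, 0], [0, 0, -0.07]], [2, [0, 0, 0], [0, 0, -0.07]], [2, [0, 0, 0], [0, 0, -0.07]], [2, [0, 0, 0], [0, 0, -0.07]]])

```text
time_s: 10.6
position: [0.6004, -0.1971, 0.054]
orientation: [[-0.0, -0.7, 0.714], [-0.002, 0.714, 0.7], [-1.0, -0.001, -0.002]]
force: [-0.5, -0.2, -1.0]
opening: 0.144
```

Run:
```python
from h import *
st()
```

```text
t10.6 pos [ 600.4 -197.1   54. ] jawyaw 44.4 xax [-0.    -0.002 -1.   ] F [-0.5 -0.2 -1. ] M [-0.02  0.08  0.21] op 0.144 q [  9.  32.   7. 101.  -5.  47.  63.]
```

Request:
arm_command(plan=[[2, [0, 0, 0], [0, 0, -0.07]], [2, [0, 0, 0], [0, 0, -0.07]], [2, [0, 0, 0], [0, 0, -0.07]], [2, [0, 0, 0], [0, 0, -0.07]], [2, [0, 0, 0], [0, 0, -0.07]], [2, [0, 0, 0], [0, 0, -0.07]], [2, [0, 0, 0], [0, 0, -0.05]]])

```text
time_s: 11.3
position: [0.5999, -0.1974, 0.0541]
orientation: [[-0.004, -0.291, 0.957], [-0.004, 0.957, 0.291], [-1.0, -0.003, -0.005]]
force: [0.7, 0.1, -0.4]
opening: 0.142
```

Run:
```python
from h import *
st()
```

```text
t11.3 pos [ 599.9 -197.4   54.1] jawyaw 16.9 xax [-0.004 -0.004 -1.   ] F [ 0.7  0.1 -0.4] M [-0.02  0.03  0.08] op 0.142 q [  4.  32.  13. 101.  -9.  48.  38.]
```

Request:
arm_command(plan=[[2, [0, 0, 0], [0, 0, -0.05]], [2, [0, 0, 0], [0, 0, -0.05]], [2, [0, 0, 0], [0, 0, -0.04]], [2, [0, 0, 0], [0, 0, -0.03]]])

```text
time_s: 11.7
position: [0.5997, -0.1974, 0.0541]
orientation: [[-0.006, -0.127, 0.992], [-0.005, 0.992, 0.127], [-1.0, -0.005, -0.006]]
force: [-1.1, -1.1, -0.8]
opening: 0.147
```

Run:
```python
from h import *
st()
```

```text
t11.7 pos [ 599.7 -197.4   54.1] jawyaw 7.3 xax [-0.006 -0.005 -1.   ] F [-1.1 -1.1 -0.8] M [0.   0.   1.43] op 0.147 q [  2.  32.  16. 102. -11.  48.  30.]
```

The moment rose to 1.4 N m, so the wing is at its stop. Release and lift.

Request:
arm_command(plan=[[85, [0, 0, 0], [0, 0, 0]], [85, [0, 0, 0], [0, 0, 0]], [85, [0, 0, 0], [0, 0, 0]], [85, [0, 0, 0], [0, 0, 0]], [85, [0, 0, 0], [0, 0, 0]], [85, [0, 0, 15], [0, 0, 0]], [85, [0, 0, 25], [0, 0, 0]], [85, [0, 0, 25], [0, 0, 0]], [85, [0, 0, 25], [0, 0, 0]], [85, [0, 0, 25], [0, 0, 0]], [85, [-20, 0, 20], [0, 0, 0]], [85, [-20, 0, 20], [0, 0, 0]], [85, [-20, 0, 0], [0, 0, 0]], [85, [0, 0, 0], [0, 0, 0]]])

```text
time_s: 13.1
position: [0.5396, -0.1987, 0.2255]
orientation: [[0.005, -0.12, 0.993], [-0.006, 0.993, 0.12], [-1.0, -0.006, 0.004]]
force: [-0.8, 0.5, -0.8]
opening: 0.996
```

Run:
```python
from h import *
st();snap('wrist','w7');snap('side','d7');snap('scene','s7')
b=cv2.resize(cv2.imread('pics/d7.png')[235:365,260:420],(400,325),interpolation=cv2.INTER_CUBIC)
c=cv2.resize(cv2.imread('pics/s7.png')[175:305,125:285],(400,325),interpolation=cv2.INTER_CUBIC)
cv2.imwrite('pics/c7.png',np.hstack([b,c]))
```

```text
t13.1 pos [ 539.6 -198.7  225.5] jawyaw 6.9 xax [ 0.005 -0.006 -1.   ] F [-0.8  0.5 -0.8] M [-0.04 -0.    0.01] op 0.996 q [ -1.  14.  19. 104.  -5.  63.  27.]
```

View pics/c7.png

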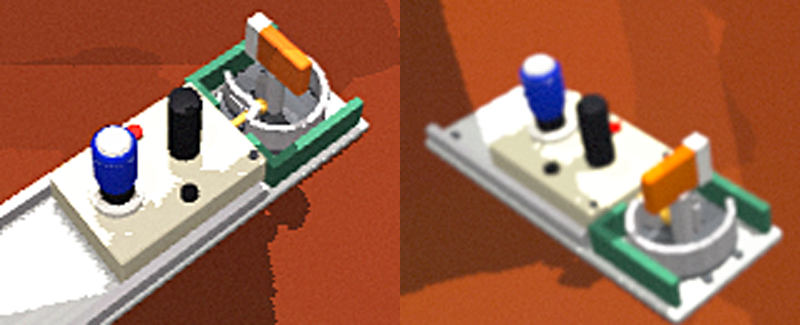

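View pics/w7.png

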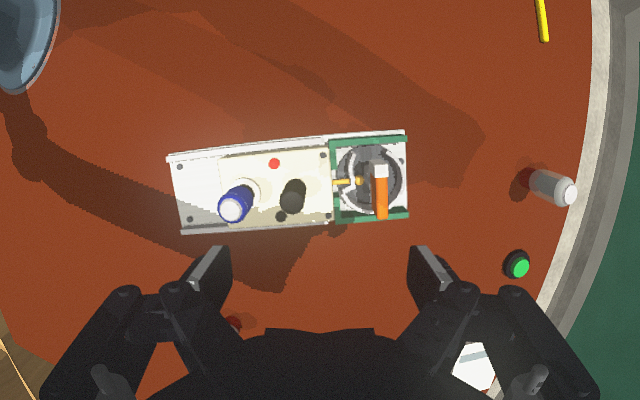

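All three views show the wing across the slide with its white end on the +y side, so it turned clockwise, and the stud is drawn in. I'll check the angle and distance.

Run:
```python
from h import *
def crop(f,u0,v0,u1,v1,n):
    return cv2.resize(cv2.imread(f'pics/{f}.png')[v0:v1,u0:u1],(n*(u1-u0),n*(v1-v0)),interpolation=cv2.INTER_CUBIC)
a=crop('w7',325,125,415,225,5);b=crop('d7',320,235,385,305,5)
o=np.zeros((500,775,3),np.uint8);o[:,:450]=a;o[:350,450:775]=b;cv2.imwrite('pics/c7b.png',o)
for f,uv in (('d7',(260+185/2.5,235+96/2.5)),('s7',(125+(594-400)/2.5,175+104/2.5))):
    p=px(f,*uv,.096);print(f,p,np.hypot(*(p[:2]-[.6003,-.1967])))
```

```text
d7 [ 0.51777512 -0.21356203  0.096     ] 0.08422994385103164
s7 [ 0.52117285 -0.21373804  0.096     ] 0.08094071962075344
```

View pics/c7b.png

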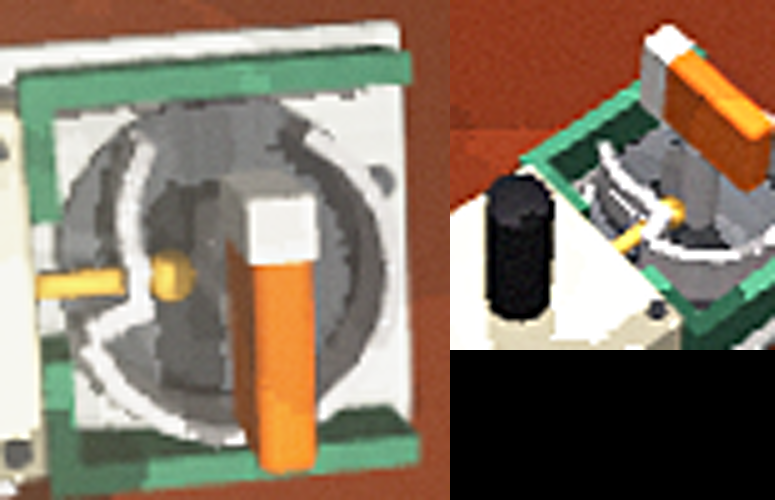

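Run:
```python
from h import *
f=lambda x,y,z:wpx('w7',325+x/5,125+y/5,z)
A,B=f(280,195,.09),f(289,470,.09);d=A-B;print('wing',A,B,np.linalg.norm(d),np.degrees(np.arctan2(d[1],d[0])))
A,B=f(248,200,.09),f(262,470,.09);d=A-B;print('L edge',np.degrees(np.arctan2(d[1],d[0])))
A,B=f(316,195,.09),f(315,465,.09);d=A-B;print('R edge',np.degrees(np.arctan2(d[1],d[0])))
A,B=f(20,75,.034),f(410,52,.034);d=B-A;print('housing top edge',np.degrees(np.arctan2(d[1],d[0])))
```

```text
wing [ 0.59381596 -0.16900313  0.09      ] [ 0.60477631 -0.2214197   0.09      ] 0.05355022435135296 101.81042375613642
L edge 102.59773275032333
R edge 100.03425593692131
housing top edge 11.44979956034692
```

The wing is at 101.8°, exactly 90° from the 11.8° slide. The post is about 81–84 mm from the axis (tight is 85, within camera error), and the gripper is clear.

```bash
python3 -c "
from plant import arm;print(arm.finish_job())"
```

```text
the job is handed in; nothing more can be done
None
```

The module with the blue tube is docked and locked, and I handed the job in at about 13 s. I slid it about 25 mm by its black post until it stopped (about 11 N felt at the wrist), with the stud in the cam mouth. I then gripped the orange wing, turned it clockwise to its stop (1.4 N m felt) and let go.

**Last checks:**
- **Wing:** it stands at 101.8° against a slide direction of 11.8°, so it is a full quarter turn across. Its white end shows that it turned clockwise.
- **Module:** the post moved on another 6–9 mm as the cam turned. It now measures 84 mm (side camera) and 81 mm (scene camera) from the cam axis. The tight value is 85 mm; I put the difference down to camera error and did not check it further.
- **Clear of contact:** the gripper is open about 0.12 m above the rig and touching nothing. The arm never went near the clear-tube rig.

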